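Unclamp a milled plaque and rack it on end

ROBOT

A 6-joint arm with a two-finger parallel gripper is mounted at the origin on the work surface. World frame = base frame: x ahead of the robot, y to its left, z up, the work surface at z = 0. Lengths are in m, angles in degrees, forces in N, time in s.
With the tool pointing down it reaches from about 0.275 to 0.725 m from the base axis. Payload 5.6 kg.
Tool frame: the origin (TCP) lies on the front face of the gripper's body, between the roots of the fingers; the fingertips stand 73 mm ahead of it and the grasp point (between the pads) lies 54 mm ahead of it; z points along the fingers, y is the line along which they close (so a half turn about z gives the same grasp; the last joint's range is limited). The gripper opens to 85 mm and grips with 20 to 120 N. Pads are 22 mm wide; open, the fingers measure 114 mm over their backs; the gripper's body (76 mm by 85 mm) begins 54 mm behind the grasp point. The pads swing forward as they close: fully open they stand 13 mm farther back than shut.
Start: joints at [84.603, 14.616, 6.199, 0, -81.583, -16.306], TCP at [0.203, 0.511, 0.304] pointing down, gripper open.
Joint ranges: [-168.99, 168.99], [-69.2, 112.95], [-62.41, 85.93], [-164.36, 98.24], [-168.68, -3.75], [-174.98, 174.98]. Speed limits (degrees/s): [147.25, 147.25, 180, 180, 180, 180].

INTERFACE

Orientations are given as a 3x3 rotation matrix whose columns are the frame's x, y, z axes.
In Python, from bench import sense, capture, camera_info, close_job gives the robot as it stands.
- The arm moves only by the tool drive_tool, never from a script. Its argument "targets" is a list of rows, each an object of numbers: "dx", "dy", "dz": the shift along the tool's x, y, z in mm; "ax", "ay", "az": the turn, a rotation vector about the tool's x, y, z in rad; "hand": the finger opening in mm, from 0 to 85.4. A call has 1 to 20 rows; each row is the pose to reach, as a shift and turn from the pose commanded when the call began, along the tool's axes at that moment; what a row does not reach only later rows make up. A row lasts 1/10 s, in which the tool goes at most 50 mm and 8.59 degrees, less where a joint would pass 70% of its speed; a pose out of reach is approached as far as the arm can. A call with a gripper value outside its range is refused whole. The fingers move at their own pace and stop on an object; "force" is the grip in N (left out, the last holds). Time passes only in rows, so rows that repeat a pose let the fingers close. It gives the time, the measured TCP pose, the force, the opening and the grip force at its end, in the units of the state.
- sense(): the state, without advancing time (a new reading comes with each control period).
- capture(name): name is "side" or "top" or "wrist"; returns the picture (420x560x3 uint8, red, green, blue); there is no depth.
- camera_info(name): a dict with "fx", "fy", "cx", "cy" (pixels), "D" ([k1, k2, p1, p2, k3] as OpenCV has them; the pictures are not rectified), "extrinsics" (4x4, takes a point from camera to world coordinates); the wrist camera has in their place "hand_eye" (4x4, takes a point from camera to tool coordinates, whose origin is the TCP and whose axes are the flange's). Camera axes: x right, y down, z forward; pixel columns grow to the right and rows downward; lengths in m; the calibration is good to about 2 mm. A picture is of the moment at which its call begins: read the wrist's pose just before it. camera_info takes no time and is no camera call.
- close_job(): hands the job in; it is judged then, once.
The state is a dict: "clock": time; "qpos": joint angles; "qvel": joint speeds; "joint_torque": joint torques, N m; "eef_pos": TCP position; "tool_rot": TCP orientation; "wrist_force": force on the tool from outside, world axes, zero at the start; "wrist_torque": the same for the moment, N m; "grip_width": finger opening in m; "gripper_force": force on a finger pad.
Only numpy, scipy, OpenCV 4.12 (cv2) and the standard library are available. Lean on these libraries where they do the work, as an engineer would, in place of code of your own. Each camera call takes 0.05 s, during which the arm holds its last target. There are 200 camera calls.

TASK

Slide the vise's jaw well open by its orange handle and leave it open, lift the milled plaque out and lean it on the sloped yellow rest, and let go. Then take it again by its upper end, lower it (do not drop it) into the rack slot marked with green so that it stands upright on a short end, fully down and between the green clips, and let go. Leave the chisel, the sanding block and the other two plaques where they are.

Things in the scene. Friction and masses are not known exactly. Their poses are not given: they have to be found in the camera images.
- vise: Blue vise, fixed. Origin on the table under the clamped plaque's middle; y runs along the slide from the moving jaw (-y) to the fixed jaw (+y), z up. Base plate 110 x 290 mm, 12 high. The plaque lies on a bed 40 wide (x), top 45 mm above the table, its long sides (local +-x) free. Fixed jaw 60 wide, y +48.5 to +78.5, top at 69 mm.
- jaw (a joint): Travel of the moving steel jaw in m: 0 closed, to 0.05 towards the vise's -y; starts 0 to 0.002. Well open: 0.025 or more. Dry friction 8 N plus 20 N per m/s; stays where left. 60 mm wide (x), 30 thick, top 69.5 mm above the table, face at vise y -48.5 mm when closed; a lip at its top reaches 2 to 4 mm over the plaque's end and holds it down.
- jaw_grip (a point): Grip point inside the orange upright handle on the moving jaw, on its centre line, 15 mm below its top and 98 mm above the table. The handle is 14 mm thick along the slide (vise y), 30 mm across (x), and stands 43 mm clear above the jaw. Axes as the vise's; moves with the jaw.
- plaque: The milled plaque: mid-brown wood with a dark engraved ring, star and two lines, 60 (x) x 96 (y) x 12 (z) mm, 60 to 130 g. Origin at the centre of the block; y along its length, z out of the engraved face. At first it lies in the vise face up, y along the vise's y, its centre 51 mm above the table.
- rest: Yellow-painted wooden sloped rest, fixed. Origin on the table below the middle of the point rest_foot's line; x along that line, z up. A board 40 mm wide (x), 52 long, 8 thick rises from the foot line at 45 degrees towards -y; its face looks to +y and up. Under it a post 36 x 30 mm (y -43 to -13) and a base plate 90 x 110 mm, 10 high.
- rest_foot (a point): Middle of the foot line, 60 mm above the table, where the sloped board meets a dark 40 mm wide ledge square to it that sticks out 16 mm. A plaque with a short end on the ledge and its back on the board stays there, its sides overhanging 10 mm each and its upper 44 mm free front and back. Axes as the rest's.
- rack: Wooden rack, fixed. Origin on the table under its middle, z up, base 180 (x) x 90 (y) mm. Three slots at x -56, 0, +56 mm, running along y, 15 mm wide, 80 long, open-ended; floor 12 mm above the table, walls 8 thick to 42 mm, above them flared lips to 50 mm (mouth about 23 mm). Plaques in two of them, tops at 108 mm.
- marker: Marks the free slot: green strip on its floor and a green clip (34 mm wide, 5 thick, to 27 mm above the floor) across each end at y -44 and +44 mm. Origin on the middle of the slot floor, 12 mm above the table; x across the slot, y along it, z up. A plaque standing here on a short end has its centre 48 mm above this origin.
- oak_plaque: Light wooden plaque of the same size, standing on its short end in another slot; origin at its centre. Leave alone (may shift up to 20 mm).
- walnut_plaque: Dark wooden plaque of the same size, standing on its short end in another slot; origin at its centre. Leave alone (may shift up to 20 mm).
- chisel: Chisel with blue and yellow handle lying along its x axis (x -115 to +72 mm), 26 mm high; origin on the table. Leave alone (may shift up to 20 mm).
- sanding_block: Cork sanding block 50 x 85 x 34 mm, origin at the centre of its underside. Leave alone (may shift up to 20 mm).
Things that resemble listed ones, but are neither listed nor needed, are in the scene too. Leave any blue or white look-alike of the plaque alone.

How it is judged:
By the outcome, as a careful person would: the job done as asked, in the order asked, and still so for the second after the job is handed in, with the robot touching nothing.
It also fails if it takes over 72 s, if anything falls off the work surface, if the arm or the gripper's body presses on something with over 40 N, if the wrist force passes 120 N, or if a joint passes its speed limit or range.

## Working session

There is one attempt and no reset: what is moved stays moved. The work goes in short steps, Python scripts to look and compute and a tool call to move; the robot and the scene stay as the last step left them, time stands still between calls to the robot, and variables do not carry over. Pictures are saved under pics/ and viewed, at most 10 in all, crops included, and the job is handed in when it is done.

Besides the shell and the picture viewer there is one more tool, called after "Call:" by a JSON object that holds its "op" and its "data". drive_tool: Moves the arm, as the interface text tells. Its arguments: {"type":"object","properties":{"targets":{"type":"array","items":{"type":"object","properties":{"dx":{"type":"number"},"dy":{"type":"number"},"dz":{"type":"number"},"ax":{"type":"number"},"ay":{"type":"number"},"az":{"type":"number"},"hand":{"type":"number"}}}},"force":{"type":"number"}},"required":["targets"]}

```bash
mkdir -p pics; ls
python3 - <<'E'
from bench import *
import cv2,json
for n in("top","side"):
    im=capture(n);cv2.imwrite(f"pics/{n}0.png",cv2.cvtColor(cv2.resize(im,(800,600),interpolation=cv2.INTER_CUBIC),cv2.COLOR_RGB2BGR));cv2.imwrite(f"{n}_raw.png",im[:,:,::-1])
for n in("top","side","wrist"):print(n,camera_info(n))
s=sense();print(s)
E
```

```text
pics
top {'fx': 392.07928483370716, 'fy': 392.07928483370716, 'cx': 270.99135120950405, 'cy': 206.86826891750422, 'D': array([0.02067637, 0.        , 0.        , 0.        , 0.        ]), 'extrinsics': array([[-0.01079061, -0.98128065,  0.19228063,  0.32826339],
       [-0.9999034 ,  0.00890406, -0.01067287, -0.01788368],
       [ 0.00876101, -0.19237722, -0.98128194,  1.02906366],
       [ 0.        ,  0.        ,  0.        ,  1.        ]])}
side {'fx': 542.0792032717205, 'fy': 542.0792032717205, 'cx': 273.1121325711983, 'cy': 197.57362729056166, 'D': array([-0.10582244,  0.        ,  0.        ,  0.        ,  0.        ]), 'extrinsics': array([[ 0.98288265, -0.14020087,  0.11952157,  0.36787844],
       [-0.18416454, -0.7653417 ,  0.61671347, -0.78952095],
       [ 0.00501107, -0.62816861, -0.77806111,  1.0794438 ],
       [ 0.        ,  0.        ,  0.        ,  1.        ]])}
wrist {'fx': 335.0657255812252, 'fy': 335.0657255812252, 'cx': 278.29313176823155, 'cy': 215.24550965275833, 'D': array([-0.05183289,  0.        ,  0.        ,  0.        ,  0.        ]), 'hand_eye': array(
[... 443 characters left out ...]
.15829872e+01, -1.63071028e+01]), 'qvel': array([-0.02423723, -0.02746289,  0.13943778,  0.09140048,  0.03908776,
       -0.05269433]), 'joint_torque': array([-3.01670676e-03, -3.87601519e+01,  2.38477206e+01,  5.37802488e+00,
       -3.71777613e-03, -7.10907685e-06]), 'eef_pos': array([0.20322595, 0.51072741, 0.30306454]), 'tool_rot': array([[ 9.29079142e-01, -3.69880556e-01, -5.67224622e-04],
       [-3.69880981e-01, -9.29077671e-01, -1.65549469e-03],
       [ 8.53395648e-05,  1.74789118e-03, -9.99998469e-01]]), 'wrist_force': array([0.07755371, 0.06851549, 1.15807017]), 'wrist_torque': array([-0.01831775, -0.02985686,  0.00358179]), 'gripper_force': 0.0, 'grip_width': 0.08571914871735123}
```

View pics/top0.png

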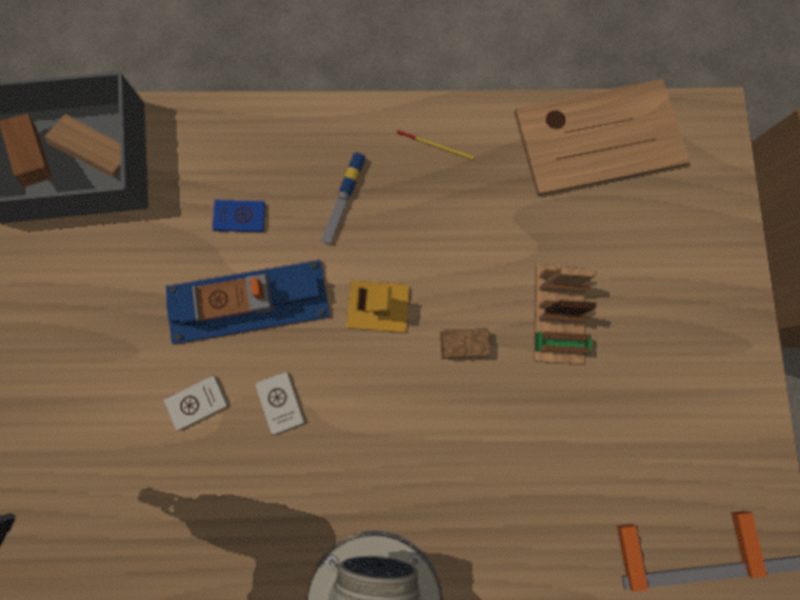

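View pics/side0.png

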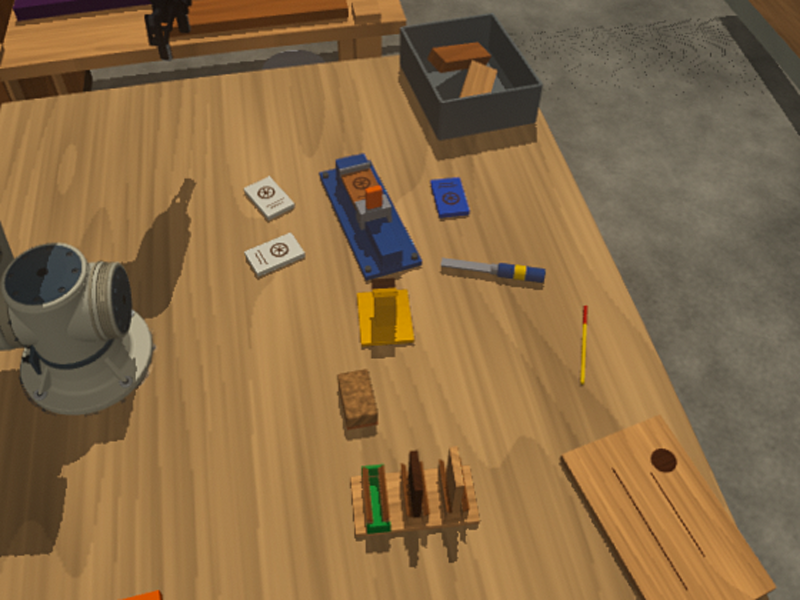

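Top view: the real plaque lies in the blue vise at (230,297). Look-alikes are the white ones at (196,402) and (280,403), the blue one at (239,215), the bin blocks at (25,148) and (85,143), the rack plaques at (567,280) and (567,310), and the big board at (600,137). I choose the one in the vise. The orange handle is at (257,288), the rest at (378,306) with its foot towards the vise, and the green slot at (563,342).

Run:
```python
import cv2,numpy as np
t=cv2.imread("top_raw.png");s=cv2.imread("side_raw.png")
def crop(im,x,y,w,h,k):
    c=cv2.resize(im[y:y+h,x:x+w],None,fx=k,fy=k,interpolation=cv2.INTER_CUBIC)
    c=cv2.convertScaleAbs(c,alpha=1.4,beta=10)
    for i in range(0,w,10):cv2.line(c,(i*k,0),(i*k,6 if i%50 else 14),(255,255,255),1)
    for i in range(0,h,10):cv2.line(c,(0,i*k),(6 if i%50 else 14,i*k),(255,255,255),1)
    return c
M=np.zeros((600,800,3),np.uint8)
a=crop(t,110,175,190,70,4);M[:280,:760]=a
for (im,x,y,w,h,X,Y) in((t,365,180,60,80,0,280),(s,240,305,100,78,240,288),):
    c=crop(im,x,y,w,h,4 if im is s else 4);M[Y:Y+c.shape[0],X:X+c.shape[1]]=c[:600-Y]
c=crop(s,245,190,50,60,3);M[290:470,645:795]=c
cv2.imwrite("pics/m1.png",M)
M=np.zeros((600,800,3),np.uint8)
c=crop(s,218,100,85,95,6);M[:570,:510]=c
cv2.imwrite("pics/m2.png",M)
```

```text
(no output)
```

View pics/m1.png

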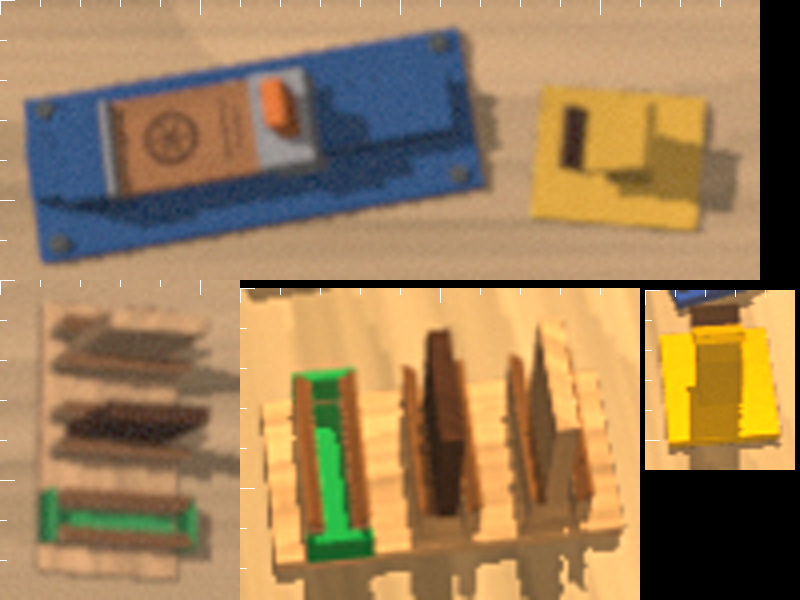

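The close crop confirms the choice: mid-brown plaque in the vise with ring and two lines, the orange handle at its right, and the rest's dark ledge on the vise side. The green slot is the one nearest the robot.

```bash
cat > h.py <<'E'
import numpy as np,cv2
from bench import sense,capture,camera_info
from scipy.spatial.transform import Rotation as R
def cam(n,T=None):
    c=camera_info(n);K=np.array([[c['fx'],0,c['cx']],[0,c['fy'],c['cy']],[0,0,1]])
    E=c.get('extrinsics')
    if E is None: E=T@c['hand_eye']
    return K,np.array(c['D']),E
def tcpT(s):
    T=np.eye(4);T[:3,:3]=s['tool_rot'];T[:3,3]=s['eef_pos'];return T
def onz(C,px,z):
    K,D,E=C;p=cv2.undistortPoints(np.array(px,float).reshape(-1,1,2),K,D)[:,0]
    d=np.c_[p,np.ones(len(p))]@E[:3,:3].T;o=E[:3,3]
    return o+d*((z-o[2])/d[:,2])[:,None]
def proj(C,P):
    K,D,E=C;I=np.linalg.inv(E)
    return cv2.projectPoints(np.array(P,float).reshape(-1,3),cv2.Rodrigues(I[:3,:3])[0],I[:3,3],K,D)[0][:,0]
E
python3 - <<'E'
from h import *
np.set_printoptions(precision=4,suppress=True)
C=cam("top")
def q(pts,x0,y0,Y0,z):
    P=[(x0+x/4,y0+(y-Y0)/4) for x,y in pts];return onz(C,P,z)
def rect(n,P):
    print(n,P[:,:2].tolist(),'mid',P[:,:2].mean(0),'sides',[round(np.hypot(*(P[i]-P[(i+1)%4])[:2]),4) for i in range(4)],'angs',[round(float(np.degrees(np.arctan2(*(P[(i+1)%4]-P[i])[1::-1]))),1) for i in range(4)])
rect('vise',q([(25,100),(458,28),(485,187),(43,262)],110,175,0,.012))
rect('plq',q([(110,100),(246,80),(258,172),(118,195)],110,175,0,.057))
rect('rest',q([(543,88),(707,97),(698,230),(530,218)],110,175,0,.010))
print('ledge',q([(562,105),(587,108),(585,170),(562,168)],110,175,0,.068))
print('handle top',q([(272,90)],110,175,0,.113))
print('rackbase',q([(42,305),(38,570),(178,580)],365,180,280,.012))
print('clips top',q([(47,515),(192,527)],365,180,280,.039),'floor',q([(60,516),(186,523)],365,180,280,.012))
Cs=cam("side");f=lambda L,z:onz(Cs,[(240+x/4,305+(y-288)/4) for x,y in L],z)
print('side clips near top edge corners',f([(308,536),(372,532),(295,374),(354,370)],.039))
E
```

```text
vise [[0.5496950566380101, 0.3785708182042605], [0.5964151464219405, 0.09459059628127356], [0.4887553882057544, 0.07564501751138816], [0.442555851421961, 0.3600897754743035]] mid [0.5194 0.2272] sides [np.float64(0.2878), np.float64(0.1093), np.float64(0.2882), np.float64(0.1087)] angs [-80.7, -170.0, 99.2, 9.8]
plq [[0.5394390328902425, 0.3079524519619436], [0.5516497833628762, 0.2231673036718539], [0.49252795471581734, 0.21345812968096972], [0.4788404934714048, 0.29970632892978605]] mid [0.5156 0.2611] sides [np.float64(0.0857), np.float64(0.0599), np.float64(0.0873), np.float64(0.0612)] angs [-81.8, -170.7, 99.0, 7.7]
rest [[0.5553046541896866, 0.03788674843173928], [0.5482136507782431, -0.07110322576524032], [0.45930969734785376, -0.06356463416694492], [0.46827433164430277, 0.04624349185714535]] mid [ 0.5078 -0.0126] sides [np.float64(0.1092), np.float64(0.0892), np.float64(0.1102), np.float64(0.0874)] angs [-93.7, 175.2, 85.3, -5.5]
ledge [[0.5314 0.0228 0.068 ]
 [0.5293 0.0072 0.068 ]
 [0.49   0.0086 0.068 ]
 [0.4914 0.0228 0.068 ]]
handle top [[0.5325 0.1936 0.113 ]]
rackbase [[ 0.5812 -0.3089  0.012 ]
 [ 0.4049 -0.2953  0.012 ]
 [ 0.3977 -0.3852  0.012 ]]
clips top [[ 0.4375 -0.2958  0.039 ]
 [ 0.4291 -0.387   0.039 ]] floor [[ 0.4397 -0.3118  0.012 ]
 [ 0.4345 -0.3934  0.012 ]]
side clips near top edge corners [[ 0.5338 -0.4062  0.039 ]
 [ 0.5656 -0.4102  0.039 ]
 [ 0.5474 -0.3192  0.039 ]
 [ 0.5782 -0.3227  0.039 ]]
```

View pics/m2.png

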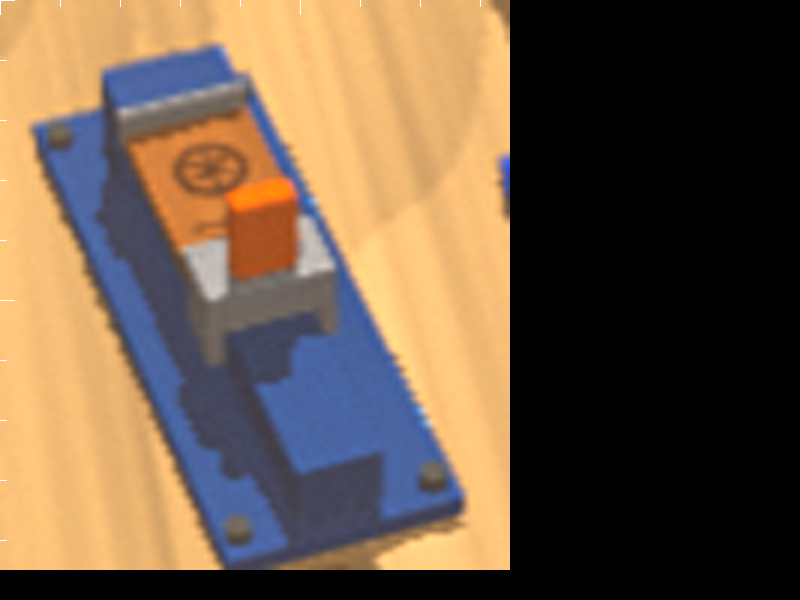

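The side crop shows the handle at (262,230) standing on the grey jaw and the plaque at (200,180) behind it. I'll hover over the vise and refine with the wrist camera.

```bash
cat >> h.py <<'E'
np.set_printoptions(precision=4,suppress=True)
def frame(zax,yax):
    z=np.array(zax,float);z/=np.linalg.norm(z);y=np.array(yax,float);y-=z*(y@z);y/=np.linalg.norm(y)
    return np.c_[np.cross(y,z),y,z]
def move(grasp,Rt,off=.054):
    "shift/turn for placing the grasp point at grasp with orientation Rt"
    s=sense();T=tcpT(s);t=np.array(grasp)-off*Rt[:,2]
    d=T[:3,:3].T@(t-T[:3,3])*1e3;w=R.from_matrix(T[:3,:3].T@Rt).as_rotvec()
    print('t',s['clock'],'d mm',d.round(1),'rot',w.round(4),'n',np.linalg.norm(d)/50,np.degrees(np.linalg.norm(w))/8.59,'q',s['qpos'].round(1),'g',s['grip_width'])
E
python3 - <<'E'
from h import *
a=np.radians(9.3)
Rt=frame((0,0,-1),(np.sin(a),-np.cos(a),0))
move((.515,.215,.27),Rt)
Cs=cam("side");f=lambda L,z:onz(Cs,[(240+(x-240)/4,305+(y-288)/4) for x,y in L],z)
print('side clip corners',f([(308,536),(372,532),(295,374),(354,370)],.039))
E
```

```text
t 0.1 d mm [399.  159.5 -20.6] rot [ 0.0017  0.0004 -0.5412] n 8.60455816009605 3.6098300076480436 q [ 84.6  14.7   6.1  -0.  -81.6 -16.3] g 0.08571914871735123
side clip corners [[ 0.4166 -0.3842  0.039 ]
 [ 0.4482 -0.3879  0.039 ]
 [ 0.4246 -0.2963  0.039 ]
 [ 0.4552 -0.2996  0.039 ]]
```

Call:
{"op": "drive_tool", "data": {"targets": [{"dx": 399,"dy": 159,"dz": -20,"az": -0.541,"hand": 60},{"dx": 399,"dy": 159,"dz": -20,"az": -0.541,"hand": 60},{"dx": 399,"dy": 159,"dz": -20,"az": -0.541,"hand": 60},{"dx": 399,"dy": 159,"dz": -20,"az": -0.541,"hand": 60},{"dx": 399,"dy": 159,"dz": -20,"az": -0.541,"hand": 60},{"dx": 399,"dy": 159,"dz": -20,"az": -0.541,"hand": 60},{"dx": 399,"dy": 159,"dz": -20,"az": -0.541,"hand": 60},{"dx": 399,"dy": 159,"dz": -20,"az": -0.541,"hand": 60},{"dx": 399,"dy": 159,"dz": -20,"az": -0.541,"hand": 60},{"dx": 399,"dy": 159,"dz": -20,"az": -0.541,"hand": 60},{"dx": 399,"dy": 159,"dz": -20,"az": -0.541,"hand": 60},{"dx": 399,"dy": 159,"dz": -20,"az": -0.541,"hand": 60}]}}

```text
$.targets[0]: bad value
```

```bash
cat >> h.py <<'E'
def shot(name,k=None):
    s=sense();im=capture("wrist");C=cam("wrist",tcpT(s))
    np.savez(name+".npz",E=C[2]);cv2.imwrite(name+"_raw.png",im[:,:,::-1])
    v=cv2.resize(im,(800,600),interpolation=cv2.INTER_CUBIC)[:,:,::-1];v=cv2.convertScaleAbs(v,alpha=1.4,beta=10)
    cv2.imwrite(f"pics/{name}.png",v);print(s['clock'],s['eef_pos'],s['qpos'].round(1),s['tool_rot'].round(3).tolist());return C
def load(name):
    c=cam("wrist",np.eye(4));return c[0],c[1],np.load(name+".npz")['E']
E
python3 -c "
from h import *
shot('w1')"
```

```text
0.1 [0.2032 0.5107 0.3031] [ 84.6  14.7   6.1  -0.  -81.6 -16.3] [[0.929, -0.37, -0.001], [-0.37, -0.929, -0.002], [0.0, 0.002, -1.0]]
```

View pics/w1.png

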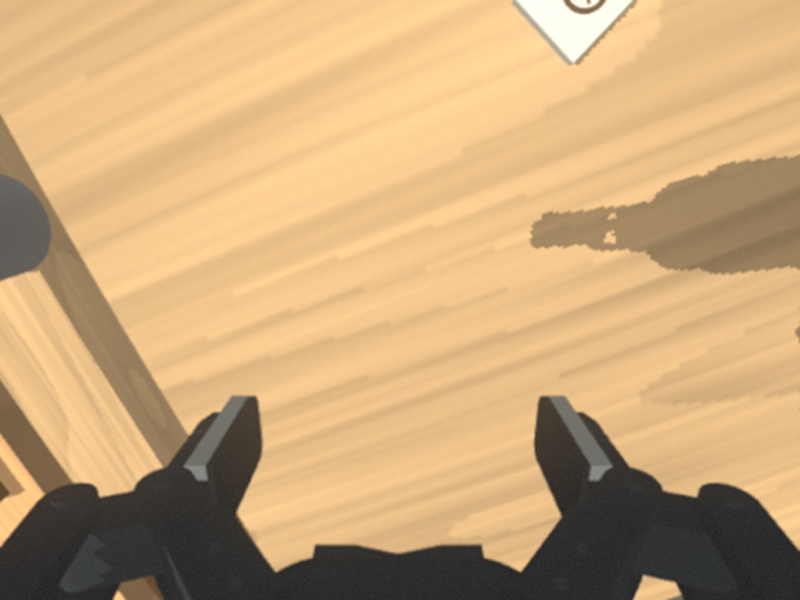

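The move was refused, so this picture shows only bare table, the fingers at (230,440) and (570,440), and one white look-alike at (575,20). I'll retry with all seven keys in each row.

Call:
{"op": "drive_tool", "data": {"targets": [{"dx": 45,"dy": 18,"dz": -2,"ax": 0,"ay": 0,"az": -0.06,"hand": 60}]}}

```text
clock: 0.25
eef_pos: [0.2365, 0.4794, 0.3042]
tool_rot: [[0.951, -0.308, -0.001], [-0.308, -0.951, -0.002], [-0.001, 0.002, -1.0]]
wrist_force: [2.0, 1.1, 0.3]
grip_width: 0.0732
gripper_force: 0.0
```

Run:
```python
from h import *
a=np.radians(9.3)
move((.515,.215,.27),frame((0,0,-1),(np.sin(a),-np.cos(a),0)))
```

```text
t 0.25 d mm [346.4 165.7 -19.8] rot [ 0.0019  0.0013 -0.4757] n 7.6909613299321595 3.17330374578577 q [ 80.5  12.9   4.1  -0.1 -81.2  -8.4] g 0.07322191591062108
```

Call:
{"op": "drive_tool", "data": {"targets": [{"dx": 346,"dy": 165,"dz": -20,"ax": 0,"ay": 0,"az": -0.476,"hand": 60},{"dx": 346,"dy": 165,"dz": -20,"ax": 0,"ay": 0,"az": -0.476,"hand": 60},{"dx": 346,"dy": 165,"dz": -20,"ax": 0,"ay": 0,"az": -0.476,"hand": 60},{"dx": 346,"dy": 165,"dz": -20,"ax": 0,"ay": 0,"az": -0.476,"hand": 60},{"dx": 346,"dy": 165,"dz": -20,"ax": 0,"ay": 0,"az": -0.476,"hand": 60},{"dx": 346,"dy": 165,"dz": -20,"ax": 0,"ay": 0,"az": -0.476,"hand": 60},{"dx": 346,"dy": 165,"dz": -20,"ax": 0,"ay": 0,"az": -0.476,"hand": 60},{"dx": 346,"dy": 165,"dz": -20,"ax": 0,"ay": 0,"az": -0.476,"hand": 60},{"dx": 346,"dy": 165,"dz": -20,"ax": 0,"ay": 0,"az": -0.476,"hand": 60},{"dx": 346,"dy": 165,"dz": -20,"ax": 0,"ay": 0,"az": -0.476,"hand": 60},{"dx": 346,"dy": 165,"dz": -20,"ax": 0,"ay": 0,"az": -0.476,"hand": 60}]}}

```text
clock: 1.35
eef_pos: [0.5149, 0.2129, 0.3256]
tool_rot: [[0.988, 0.157, -0.001], [0.157, -0.988, -0.0], [-0.001, -0.0, -1.0]]
wrist_force: [-0.3, 0.3, -1.4]
grip_width: 0.0601
gripper_force: 0.0
```

```bash
python3 -c "
from h import *
shot('w2')"
```

```text
1.35 [0.5149 0.2129 0.3256] [ 38.5  15.2  10.1  -0.  -84.9  60.5] [[0.988, 0.157, -0.001], [0.157, -0.988, -0.0], [-0.001, -0.0, -1.0]]
```

View pics/w2.png

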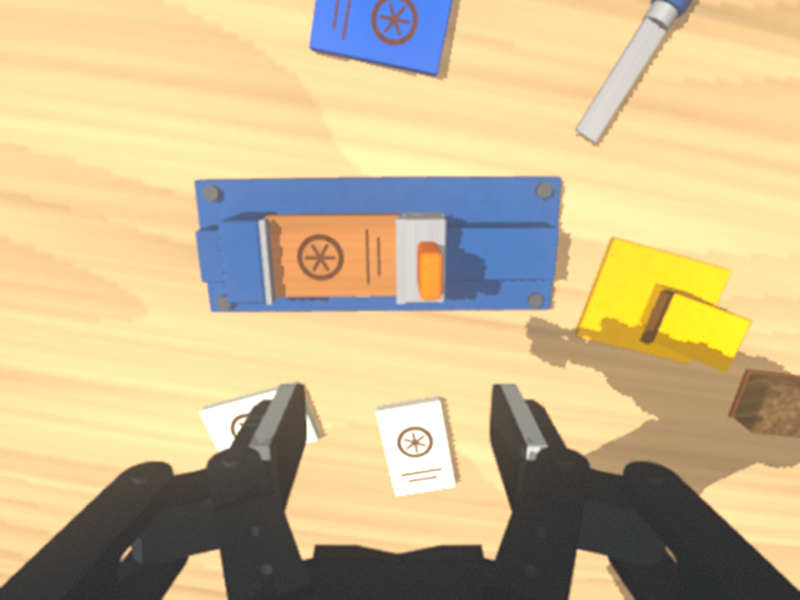

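The wrist view shows the handle at (430,270), the jaw top between columns 397 and 446, and plaque corners near (272,214) and (397,297). The rest's ledge is at (658,315) and its board top at (740,345).

Run:
```python
from h import *
from scipy.optimize import minimize
C=load('w2');V=lambda L:np.array(L)*.7
def show(n,L,z):
    P=onz(C,V(L),z);print(n,P[:,:2].round(4).tolist(),'mid',P[:,:2].mean(0));return P
P=show('base',[(195,180),(562,177),(557,307),(210,311)],.012)
for i,j in((1,0),(2,3),(3,0),(2,1)):
    d=P[j]-P[i];print(np.hypot(*d[:2]).round(4),np.degrees(np.arctan2(d[1],d[0])).round(2))
show('plaque',[(272,214),(397,216),(397,297),(268,297)],.057)
show('jaw',[(397,213),(445,214),(446,303),(397,303)],.0695)
Q=show('rest base',[(613,238),(730,270),(578,332)],.010)
show('foot',[(674,294),(655,342)],.060);show('ledge out',[(668,290),(642,338)],.0713);show('btop',[(750,319),(728,370)],.0968)
im=cv2.imread('w2_raw.png');h=cv2.cvtColor(im,cv2.COLOR_BGR2HSV)
m=np.zeros(im.shape[:2],np.uint8);sl=np.s_[165:215,287:313];hh=h[sl]
m[sl]=((hh[...,1]>150)&(hh[...,0]<22)&(hh[...,2]>60))*255
ys,xs=np.where(m>0);print('mask',len(xs),xs.min()/.7,xs.max()/.7,ys.min()/.7,ys.max()/.7)
a=np.radians(9.3)
def sil(p,S=4):
    c=[(sx*.015,sy*.007,z) for sx in(-1,1) for sy in(-1,1) for z in(.0695,.113)]
    c=np.array(c);w=np.c_[p[0]+c[:,0]*np.cos(a)-c[:,1]*np.sin(a),p[1]+c[:,0]*np.sin(a)+c[:,1]*np.cos(a),c[:,2]]
    hull=cv2.convexHull(proj(C,w).astype(np.float32));k=np.zeros(m.shape,np.uint8)
    cv2.fillConvexPoly(k,(hull*16).astype(int),255,shift=4);return k
f=lambda p:np.sum((sil(p)>0)!=(m>0))
best=min(((f((x,y)),x,y) for x in np.arange(.50,.55,.001) for y in np.arange(.17,.21,.001)));print('handle',best)
```

```text
base [[0.5497, 0.3805], [0.597, 0.0968], [0.4926, 0.0735], [0.4426, 0.364]] mid [0.5205 0.2287]
0.2875 99.46
0.2947 99.77
0.1084 8.74
0.1069 12.58
plaque [[0.5396, 0.3072], [0.5518, 0.2201], [0.4933, 0.2108], [0.4782, 0.3052]] mid [0.5157 0.2608]
jaw [[0.5554, 0.2207], [0.5598, 0.1886], [0.4981, 0.1761], [0.4926, 0.2107]] mid [0.5265 0.199 ]
rest base [[0.5571, 0.0421], [0.5477, -0.0663], [0.4729, 0.0486]] mid [0.5259 0.0081]
foot [[0.5291, 0.008], [0.4899, 0.0099]] mid [0.5095 0.009 ]
ledge out [[0.5334, 0.0207], [0.4949, 0.028]] mid [0.5142 0.0244]
btop [[0.5278, -0.0274], [0.489, -0.0262]] mid [ 0.5084 -0.0268]
mask 590 418.5714285714286 441.42857142857144 242.85714285714286 297.14285714285717
handle (np.int64(189), np.float64(0.525), np.float64(0.19600000000000004))
```

Run:
```python
from h import *
a=np.radians(9.3)
Rt=frame((0,0,-1),(np.sin(a),-np.cos(a),0))
move((.5265,.1965,.20),Rt)
move((.5265,.1965,.098),Rt)
```

```text
t 1.4 d mm [ 9.  18.4 71.8] rot [-0.0002  0.0003 -0.0038] n 1.4930001232228671 0.025383375245179123 q [ 38.6  15.2  10.1  -0.  -84.9  60.5] g 0.05980177402592721
t 1.4 d mm [  9.1  18.4 173.8] rot [-0.0002  0.0003 -0.0038] n 3.499701446177779 0.025383375245179123 q [ 38.6  15.2  10.1  -0.  -84.9  60.5] g 0.05980177402592721
```

Call:
{"op": "drive_tool", "data": {"targets": [{"dx": 9,"dy": 18.4,"dz": 45,"ax": 0,"ay": 0,"az": -0.004,"hand": 60},{"dx": 9,"dy": 18.4,"dz": 90,"ax": 0,"ay": 0,"az": -0.004,"hand": 60},{"dx": 9,"dy": 18.4,"dz": 130,"ax": 0,"ay": 0,"az": -0.004,"hand": 60},{"dx": 9,"dy": 18.4,"dz": 160,"ax": 0,"ay": 0,"az": -0.004,"hand": 60},{"dx": 9,"dy": 18.4,"dz": 172,"ax": 0,"ay": 0,"az": -0.004,"hand": 50},{"dx": 9,"dy": 18.4,"dz": 172,"ax": 0,"ay": 0,"az": -0.004,"hand": 10},{"dx": 9,"dy": 18.4,"dz": 172,"ax": 0,"ay": 0,"az": -0.004,"hand": 10},{"dx": 9,"dy": 18.4,"dz": 172,"ax": 0,"ay": 0,"az": -0.004,"hand": 10},{"dx": 9,"dy": 18.4,"dz": 172,"ax": 0,"ay": 0,"az": -0.004,"hand": 10},{"dx": 9,"dy": 18.4,"dz": 172,"ax": 0,"ay": 0,"az": -0.004,"hand": 10}], "force": 40}}

```text
clock: 2.4
eef_pos: [0.5281, 0.1955, 0.1561]
tool_rot: [[0.987, 0.161, 0.003], [0.161, -0.987, 0.0], [0.003, 0.0, -1.0]]
wrist_force: [0.3, -5.1, 6.8]
grip_width: 0.0134
gripper_force: 41.8
```

Call:
{"op": "drive_tool", "data": {"targets": [{"dx": 0,"dy": 5,"dz": 0,"ax": 0,"ay": 0,"az": 0,"hand": 10},{"dx": 0,"dy": 10,"dz": 0,"ax": 0,"ay": 0,"az": 0,"hand": 10},{"dx": 0,"dy": 15,"dz": 0,"ax": 0,"ay": 0,"az": 0,"hand": 10},{"dx": 0,"dy": 20,"dz": 0,"ax": 0,"ay": 0,"az": 0,"hand": 10},{"dx": 0,"dy": 25,"dz": 0,"ax": 0,"ay": 0,"az": 0,"hand": 10},{"dx": 0,"dy": 30,"dz": 0,"ax": 0,"ay": 0,"az": 0,"hand": 10},{"dx": 0,"dy": 35,"dz": 0,"ax": 0,"ay": 0,"az": 0,"hand": 10},{"dx": 0,"dy": 40,"dz": 0,"ax": 0,"ay": 0,"az": 0,"hand": 10},{"dx": 0,"dy": 43,"dz": 0,"ax": 0,"ay": 0,"az": 0,"hand": 10},{"dx": 0,"dy": 43,"dz": 0,"ax": 0,"ay": 0,"az": 0,"hand": 10},{"dx": 0,"dy": 43,"dz": 0,"ax": 0,"ay": 0,"az": 0,"hand": 10}]}}

```text
clock: 3.5
eef_pos: [0.5347, 0.1557, 0.1561]
tool_rot: [[0.987, 0.161, 0.004], [0.161, -0.987, 0.005], [0.004, -0.004, -1.0]]
wrist_force: [-2.7, 4.5, 7.0]
grip_width: 0.0132
gripper_force: 42.0
```

Run:
```python
from h import *
a=np.radians(9.3)
Rt=frame((0,0,-1),(-np.cos(a),-np.sin(a),0));print(Rt)
move((.5165,.2585,.165),Rt)
```

```text
[[ 0.1616 -0.9869  0.    ]
 [-0.9869 -0.1616  0.    ]
 [ 0.      0.     -1.    ]]
t 3.5 d mm [  -1.1 -104.6  -62.5] rot [-0.0069 -0.0001  1.5705] n 2.4378232813304983 10.475693454844443 q [ 32.3  20.4  -8.   -0.1 -61.3  67.1] g 0.013245041381520084
```

Call:
{"op": "drive_tool", "data": {"targets": [{"dx": 0,"dy": 0,"dz": 0,"ax": 0,"ay": 0,"az": 0,"hand": 45},{"dx": 0,"dy": 0,"dz": 0,"ax": 0,"ay": 0,"az": 0,"hand": 45},{"dx": 0,"dy": 0,"dz": -10,"ax": 0,"ay": 0,"az": 0,"hand": 45},{"dx": 0,"dy": 0,"dz": -40,"ax": 0,"ay": 0,"az": 0,"hand": 45},{"dx": -1,"dy": 0,"dz": -62,"ax": 0,"ay": 0,"az": 0.14,"hand": 80},{"dx": -1,"dy": -30,"dz": -62,"ax": 0,"ay": 0,"az": 0.29,"hand": 80},{"dx": -1,"dy": -60,"dz": -62,"ax": 0,"ay": 0,"az": 0.43,"hand": 80},{"dx": -1,"dy": -104.5,"dz": -62,"ax": 0,"ay": 0,"az": 0.58,"hand": 80},{"dx": -1,"dy": -104.5,"dz": -62,"ax": 0,"ay": 0,"az": 0.72,"hand": 80},{"dx": -1,"dy": -104.5,"dz": -62,"ax": 0,"ay": 0,"az": 0.87,"hand": 80},{"dx": -1,"dy": -104.5,"dz": -62,"ax": 0,"ay": 0,"az": 1.01,"hand": 80},{"dx": -1,"dy": -104.5,"dz": -62,"ax": 0,"ay": 0,"az": 1.16,"hand": 80},{"dx": -1,"dy": -104.5,"dz": -62,"ax": 0,"ay": 0,"az": 1.3,"hand": 80},{"dx": -1,"dy": -104.5,"dz": -62,"ax": 0,"ay": 0,"az": 1.45,"hand": 80},{"dx": -1,"dy": -104.5,"dz": -62,"ax": -0.004,"ay": 0,"az": 1.57,"hand": 80},{"dx": -1,"dy": -104.5,"dz": -62,"ax": -0.004,"ay": 0,"az": 1.57,"hand": 80},{"dx": -1,"dy": -104.5,"dz": -62,"ax": -0.004,"ay": 0,"az": 1.57,"hand": 80}]}}

```text
clock: 5.2
eef_pos: [0.5164, 0.2562, 0.2163]
tool_rot: [[0.164, -0.986, -0.002], [-0.986, -0.164, -0.003], [0.002, 0.002, -1.0]]
wrist_force: [0.1, -0.5, 0.2]
grip_width: 0.0799
gripper_force: 0.0
```

Run:
```python
from h import *
C=shot('w3')
a=np.radians(9.3)
Rt=frame((0,0,-1),(-np.cos(a),-np.sin(a),0))
move((.5165,.2585,.047),Rt)
v=cv2.imread('pics/w3.png')
O=np.array([.5165,.2585]);X=np.array([np.cos(a),np.sin(a)]);Y=np.array([-X[1],X[0]])
P=[[*(O+sx*.03*X+sy*.048*Y),.057] for sx,sy in((1,1),(1,-1),(-1,-1),(-1,1))]
cv2.polylines(v,[(proj(C,P)/.7).astype(int)],True,(0,255,0),1)
cv2.imwrite('pics/w3o.png',v)
```

```text
5.2 [0.5164 0.2562 0.2163] [ 41.9  20.    0.7   0.  -71.  -32.5] [[0.164, -0.986, -0.002], [-0.986, -0.164, -0.003], [0.002, 0.002, -1.0]]
t 5.25 d mm [ -2.5  -0.7 115.2] rot [ 0.0022 -0.0024  0.0025] n 2.3042649897697207 0.027133553604533754 q [ 42.   20.    0.7   0.  -70.9 -32.5] g 0.08024279938071788
```

View pics/w3o.png

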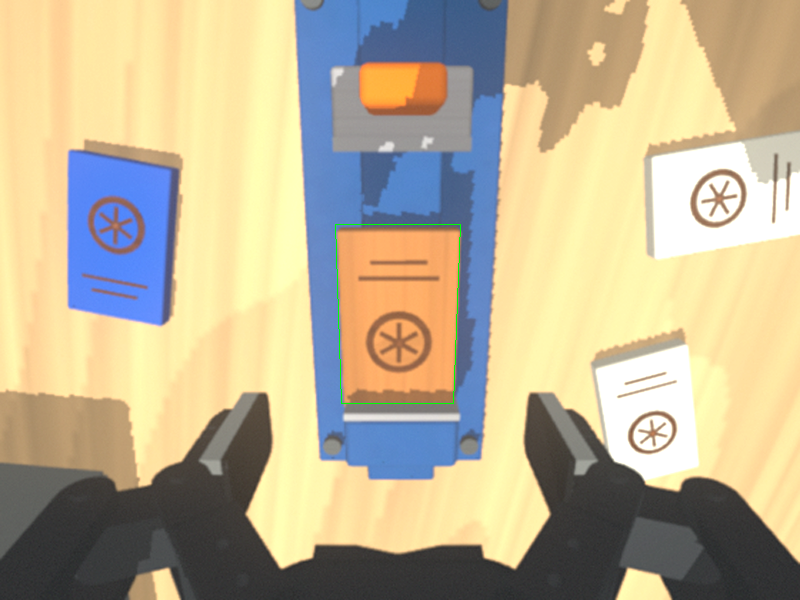

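The overlay fits the plaque to within about 1 mm (corners (337,226) and (455,403)), and the jaw is well open. Descend and grip.

Call:
{"op": "drive_tool", "data": {"targets": [{"dx": -2.5,"dy": -0.7,"dz": 40,"ax": 0.002,"ay": -0.002,"az": 0.0025,"hand": 82},{"dx": -2.5,"dy": -0.7,"dz": 75,"ax": 0.002,"ay": -0.002,"az": 0.0025,"hand": 82},{"dx": -2.5,"dy": -0.7,"dz": 100,"ax": 0.002,"ay": -0.002,"az": 0.0025,"hand": 82},{"dx": -2.5,"dy": -0.7,"dz": 114,"ax": 0.002,"ay": -0.002,"az": 0.0025,"hand": 82},{"dx": -2.5,"dy": -0.7,"dz": 114,"ax": 0.002,"ay": -0.002,"az": 0.0025,"hand": 82},{"dx": -2.5,"dy": -0.7,"dz": 114,"ax": 0.002,"ay": -0.002,"az": 0.0025,"hand": 54},{"dx": -2.5,"dy": -0.7,"dz": 114,"ax": 0.002,"ay": -0.002,"az": 0.0025,"hand": 54},{"dx": -2.5,"dy": -0.7,"dz": 114,"ax": 0.002,"ay": -0.002,"az": 0.0025,"hand": 54},{"dx": -2.5,"dy": -0.7,"dz": 114,"ax": 0.002,"ay": -0.002,"az": 0.0025,"hand": 54}], "force": 40}}

```text
clock: 6.15
eef_pos: [0.517, 0.2591, 0.1034]
tool_rot: [[0.16, -0.987, 0.002], [-0.987, -0.16, 0.001], [-0.001, -0.002, -1.0]]
wrist_force: [-1.2, 0.3, 5.2]
grip_width: 0.059
gripper_force: 44.4
```

Call:
{"op": "drive_tool", "data": {"targets": [{"dx": 0,"dy": 0,"dz": -10,"ax": 0,"ay": 0,"az": 0,"hand": 54},{"dx": 0,"dy": 0,"dz": -30,"ax": 0,"ay": 0,"az": 0,"hand": 54},{"dx": 0,"dy": 0,"dz": -70,"ax": 0,"ay": 0,"az": 0,"hand": 54},{"dx": 0,"dy": 0,"dz": -110,"ax": 0,"ay": 0,"az": 0,"hand": 54},{"dx": 0,"dy": 0,"dz": -140,"ax": 0,"ay": 0,"az": 0,"hand": 54},{"dx": 0,"dy": 0,"dz": -150,"ax": 0,"ay": 0,"az": 0,"hand": 54},{"dx": 0,"dy": 0,"dz": -150,"ax": 0,"ay": 0,"az": 0,"hand": 54}]}}

```text
clock: 6.85
eef_pos: [0.5166, 0.2589, 0.2534]
tool_rot: [[0.159, -0.987, 0.002], [-0.987, -0.159, 0.001], [-0.001, -0.002, -1.0]]
wrist_force: [-1.0, 0.9, -1.6]
grip_width: 0.0593
gripper_force: 43.8
```

```bash
cat >> h.py <<'E'
F=np.array([.5095,.0085,.060]);b=np.radians(-4.3)
rX=np.array([np.cos(b),np.sin(b),0]);rY=np.array([-np.sin(b),np.cos(b),0]);Z=np.array([0,0,1.])
u=(-rY+Z)/2**.5;n=(rY+Z)/2**.5
RA=frame(-n,-rX)   # tool x = u
E
python3 - <<'E'
from h import *
print(RA, RA[:,0]-u)
move(F+.062*u+.035*n,RA,.0524)
E
```

```text
[[-0.053  -0.9972 -0.053 ]
 [-0.7051  0.075  -0.7051]
 [ 0.7071 -0.     -0.7071]] [-0. -0.  0.]
t 6.85 d mm [228.7  42.8  87.4] rot [-0.0936  0.7831  0.2217] n 4.970571972652021 5.464522911646983 q [ 42.1  18.8   4.6  -0.  -75.7 -33. ] g 0.05934372156298469
```

Call:
{"op": "drive_tool", "data": {"targets": [{"dx": 40,"dy": 7,"dz": 0,"ax": -0.01,"ay": 0.1,"az": 0.03,"hand": 54},{"dx": 80,"dy": 14,"dz": 0,"ax": -0.03,"ay": 0.24,"az": 0.07,"hand": 54},{"dx": 120,"dy": 22,"dz": 0,"ax": -0.045,"ay": 0.38,"az": 0.11,"hand": 54},{"dx": 160,"dy": 30,"dz": 0,"ax": -0.062,"ay": 0.52,"az": 0.15,"hand": 54},{"dx": 200,"dy": 36,"dz": 20,"ax": -0.08,"ay": 0.66,"az": 0.19,"hand": 54},{"dx": 229,"dy": 43,"dz": 50,"ax": -0.0936,"ay": 0.783,"az": 0.222,"hand": 54},{"dx": 229,"dy": 43,"dz": 80,"ax": -0.0936,"ay": 0.783,"az": 0.222,"hand": 54},{"dx": 229,"dy": 43,"dz": 87,"ax": -0.0936,"ay": 0.783,"az": 0.222,"hand": 54},{"dx": 229,"dy": 43,"dz": 87,"ax": -0.0936,"ay": 0.783,"az": 0.222,"hand": 54},{"dx": 229,"dy": 43,"dz": 87,"ax": -0.0936,"ay": 0.783,"az": 0.222,"hand": 54}]}}

```text
clock: 7.85
eef_pos: [0.511, 0.0263, 0.1661]
tool_rot: [[-0.052, -0.997, -0.053], [-0.704, 0.074, -0.706], [0.708, 0.0, -0.706]]
wrist_force: [0.1, 0.5, 0.4]
grip_width: 0.0593
gripper_force: 43.8
```

Run:
```python
from h import *
move(F+.062*u+.035*n,RA,.0524)
move(F+.053*u+.008*n,RA,.0524)
C=shot('w4');v=cv2.imread('pics/w4.png')
P=[F+s*.02*rX+t*.052*u for s,t in((1,0),(1,1),(-1,1),(-1,0))]
cv2.polylines(v,[(proj(C,P)/.7).astype(int)],True,(0,255,0),1)
s=capture("side");Cs=cam("side");s=s[:,:,::-1].copy()
cv2.imwrite('side4_raw.png',s)
c=cv2.resize(s[130:270,200:340],None,fx=4,fy=4,interpolation=cv2.INTER_CUBIC)
for L in (P,[F+.03*s*rX+.011*n for s in(-1,1)]):
    cv2.polylines(c,[((proj(Cs,L)-(200,130))*4).astype(int)],True,(0,255,0),1)
M=np.zeros((560,800,3),np.uint8);M[:,:560]=c;w=cv2.resize(v[:, :],(240,180));M[:180,560:]=w
cv2.imwrite('pics/m4.png',M)
```

```text
t 7.85 d mm [-0.4  0.1  0.2] rot [-0.0003 -0.0009  0.0005] n 0.009040233514240645 0.00735377331313593 q [ 36.7  26.3 -22.2  33.3 -77.2 -59.1] g 0.0592926313624305
t 7.85 d mm [-9.4  0.1 27.2] rot [-0.0003 -0.0009  0.0005] n 0.5759444152355427 0.00735377331313593 q [ 36.7  26.3 -22.2  33.3 -77.2 -59.1] g 0.0592926313624305
7.85 [0.511  0.0263 0.1661] [ 36.7  26.3 -22.2  33.3 -77.2 -59.1] [[-0.052, -0.997, -0.053], [-0.704, 0.074, -0.706], [0.708, 0.0, -0.706]]
```

View pics/m4.png

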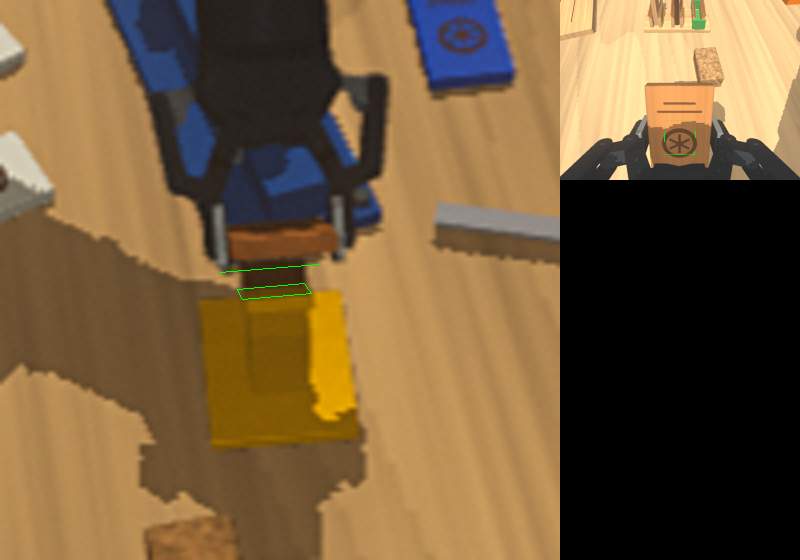

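The side crop shows the gripper holding the plaque over the rest, with the drawn foot line matching the ledge at (275,275) laterally. Now lower it by feel.

Call:
{"op": "drive_tool", "data": {"targets": [{"dx": -4,"dy": 0,"dz": 12,"ax": 0,"ay": 0,"az": 0,"hand": 54},{"dx": -9,"dy": 0,"dz": 22,"ax": 0,"ay": 0,"az": 0,"hand": 54},{"dx": -9,"dy": 0,"dz": 26,"ax": 0,"ay": 0,"az": 0,"hand": 54},{"dx": -9,"dy": 0,"dz": 26,"ax": 0,"ay": 0,"az": 0,"hand": 54}]}}

```text
clock: 8.35
eef_pos: [0.509, 0.0131, 0.1399]
tool_rot: [[-0.051, -0.997, -0.055], [-0.703, 0.075, -0.707], [0.709, 0.003, -0.705]]
wrist_force: [-0.3, 0.5, -1.7]
grip_width: 0.0593
gripper_force: 43.8
```

Call:
{"op": "drive_tool", "data": {"targets": [{"dx": -1,"dy": 0,"dz": 0,"ax": 0,"ay": 0,"az": 0,"hand": 54},{"dx": -2,"dy": 0,"dz": 0,"ax": 0,"ay": 0,"az": 0,"hand": 54},{"dx": -3,"dy": 0,"dz": 0,"ax": 0,"ay": 0,"az": 0,"hand": 54},{"dx": -3,"dy": 0,"dz": 0,"ax": 0,"ay": 0,"az": 0,"hand": 54}]}}

```text
clock: 8.75
eef_pos: [0.5096, 0.0159, 0.1382]
tool_rot: [[-0.052, -0.997, -0.054], [-0.704, 0.075, -0.706], [0.709, 0.002, -0.706]]
wrist_force: [0.3, -0.3, -0.3]
grip_width: 0.0593
gripper_force: 43.8
```

Call:
{"op": "drive_tool", "data": {"targets": [{"dx": -1,"dy": 0,"dz": 0,"ax": 0,"ay": 0,"az": 0,"hand": 54},{"dx": -2,"dy": 0,"dz": 0,"ax": 0,"ay": 0,"az": 0,"hand": 54},{"dx": -2,"dy": 0,"dz": 0,"ax": 0,"ay": 0,"az": 0,"hand": 54}]}}

```text
clock: 9.05
eef_pos: [0.5096, 0.017, 0.137]
tool_rot: [[-0.052, -0.997, -0.055], [-0.703, 0.075, -0.707], [0.709, 0.002, -0.705]]
wrist_force: [0.5, -1.4, 1.2]
grip_width: 0.0592
gripper_force: 43.9
```

Call:
{"op": "drive_tool", "data": {"targets": [{"dx": 0,"dy": 0,"dz": 1,"ax": 0,"ay": 0,"az": 0,"hand": 54},{"dx": 0,"dy": 0,"dz": 2,"ax": 0,"ay": 0,"az": 0,"hand": 54},{"dx": 0,"dy": 0,"dz": 2,"ax": 0,"ay": 0,"az": 0,"hand": 54}]}}

```text
clock: 9.35
eef_pos: [0.5096, 0.0158, 0.136]
tool_rot: [[-0.052, -0.997, -0.054], [-0.704, 0.075, -0.707], [0.709, 0.001, -0.705]]
wrist_force: [-1.7, 0.4, 4.9]
grip_width: 0.0591
gripper_force: 44.3
```

Call:
{"op": "drive_tool", "data": {"targets": [{"dx": -0.5,"dy": 0,"dz": 0.5,"ax": 0,"ay": 0,"az": 0,"hand": 54},{"dx": -1,"dy": 0,"dz": 1,"ax": 0,"ay": 0,"az": 0,"hand": 54},{"dx": -1,"dy": 0,"dz": 1,"ax": 0,"ay": 0,"az": 0,"hand": 54}]}}

```text
clock: 9.65
eef_pos: [0.5096, 0.0159, 0.1358]
tool_rot: [[-0.052, -0.997, -0.053], [-0.702, 0.075, -0.708], [0.71, 0.0, -0.704]]
wrist_force: [-5.6, 3.9, 13.4]
grip_width: 0.0595
gripper_force: 45.3
```

Run:
```python
from h import *
s=sense();T=tcpT(s);c=s['eef_pos']+.0524*T[:3,2]-F
print(c@u,c@n,c@rX,s['wrist_force']@u,s['wrist_force']@n)
```

```text
0.048595685169570434 0.006435378389520069 -0.00046258299566666664 7.020036193799888 11.920155044404735
```

Call:
{"op": "drive_tool", "data": {"targets": [{"dx": 0.5,"dy": 0,"dz": -0.7,"ax": 0,"ay": 0,"az": 0,"hand": 54},{"dx": 0.5,"dy": 0,"dz": -0.7,"ax": 0,"ay": 0,"az": 0,"hand": 66},{"dx": 0.5,"dy": 0,"dz": -0.7,"ax": 0,"ay": 0,"az": 0,"hand": 80},{"dx": 0.5,"dy": 0,"dz": -0.7,"ax": 0,"ay": 0,"az": 0,"hand": 80},{"dx": 0.5,"dy": 0,"dz": -10,"ax": 0,"ay": 0,"az": 0,"hand": 80},{"dx": 0.5,"dy": 0,"dz": -40,"ax": 0,"ay": 0,"az": 0,"hand": 80},{"dx": 0.5,"dy": 0,"dz": -90,"ax": 0,"ay": 0,"az": 0,"hand": 80},{"dx": 0.5,"dy": 0,"dz": -130,"ax": 0,"ay": 0,"az": 0,"hand": 80},{"dx": 0.5,"dy": 0,"dz": -150,"ax": 0,"ay": 0,"az": 0,"hand": 80},{"dx": 0.5,"dy": 0,"dz": -150,"ax": 0,"ay": 0,"az": 0,"hand": 80}]}}

```text
clock: 10.65
eef_pos: [0.5187, 0.1241, 0.2422]
tool_rot: [[-0.053, -0.997, -0.049], [-0.706, 0.072, -0.704], [0.706, -0.002, -0.708]]
wrist_force: [-0.6, 0.6, 0.5]
grip_width: 0.0798
gripper_force: 0.0
```

Run:
```python
from h import *
C=shot('w5');v=cv2.imread('pics/w5.png')
P=[F+s*.03*rX+t*.096*u+.012*n for s,t in((1,0),(1,1),(-1,1),(-1,0))]
cv2.polylines(v,[(proj(C,P)/.7).astype(int)],True,(0,255,0),1)
cv2.imwrite('pics/w5o.png',v)
RB=frame(-u,-n)
print(RB)
for g in (F+.26*u+.006*n+.1*Z, F+.15*u+.006*n, F+.078*u+.006*n):
    move(g,RB)
```

```text
10.65 [0.5187 0.1241 0.2422] [ 44.2  27.2  -6.8  28.1 -92.3 -56.6] [[-0.053, -0.997, -0.049], [-0.706, 0.072, -0.704], [0.706, -0.002, -0.708]]
[[ 0.9972 -0.053   0.053 ]
 [-0.075  -0.7051  0.7051]
 [ 0.     -0.7071 -0.7071]]
t 10.7 d mm [337.9   0.2 132. ] rot [ 1.2095 -1.2087 -1.208 ] n 7.255148338286839 13.964340482807964 q [ 44.1  27.2  -7.1  28.  -92.2 -56.6] g 0.07994872006499036
t 10.7 d mm [157.2   0.  202.7] rot [ 1.2095 -1.2087 -1.208 ] n 5.129672148491209 13.964340482807964 q [ 44.1  27.2  -7.1  28.  -92.2 -56.6] g 0.07994872006499036
t 10.7 d mm [ 85.2  -0.  202.7] rot [ 1.2095 -1.2087 -1.208 ] n 4.3968911698100746 13.964340482807964 q [ 44.1  27.2  -7.1  28.  -92.2 -56.6] g 0.07994872006499036
```

View pics/w5o.png

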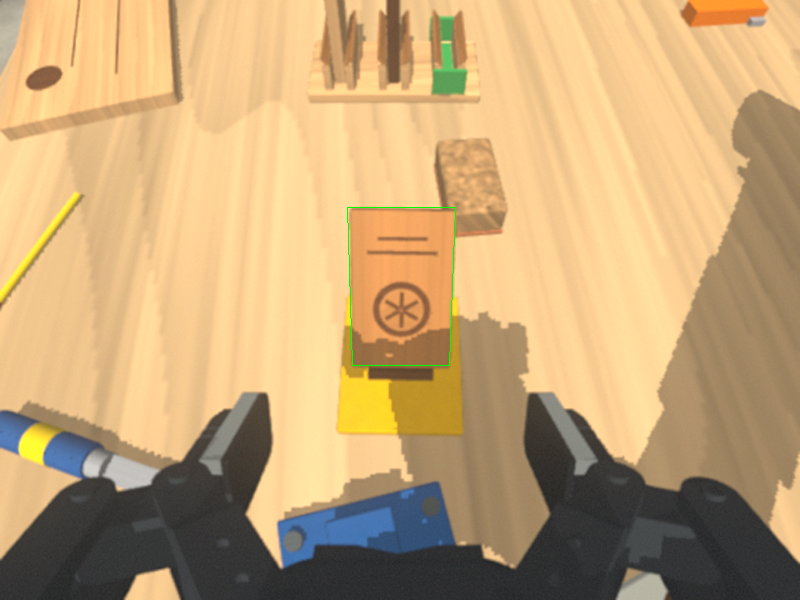

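The plaque leans on the rest exactly on the drawn outline, (348,208) to (452,366), with its upper part free. Next, swing high over it and approach along the slope.

Run:
```python
from h import *
RB=frame(-u,-n)
move((.50,-.08,.33),RB,0)
```

```text
t 10.7 d mm [207.    2.9  80.7] rot [ 1.2095 -1.2087 -1.208 ] n 4.443849220114214 13.964340482807964 q [ 44.1  27.2  -7.1  28.  -92.2 -56.6] g 0.07994872006499036
```

Call:
{"op": "drive_tool", "data": {"targets": [{"dx": 50,"dy": 0,"dz": 0,"ax": 0.08,"ay": -0.08,"az": -0.08,"hand": 60},{"dx": 95,"dy": 1,"dz": 15,"ax": 0.165,"ay": -0.165,"az": -0.165,"hand": 40},{"dx": 140,"dy": 2,"dz": 35,"ax": 0.25,"ay": -0.25,"az": -0.25,"hand": 40},{"dx": 180,"dy": 3,"dz": 60,"ax": 0.335,"ay": -0.335,"az": -0.335,"hand": 40},{"dx": 207,"dy": 3,"dz": 80,"ax": 0.42,"ay": -0.42,"az": -0.42,"hand": 40},{"dx": 207,"dy": 3,"dz": 80,"ax": 0.505,"ay": -0.505,"az": -0.505,"hand": 40},{"dx": 207,"dy": 3,"dz": 80,"ax": 0.59,"ay": -0.59,"az": -0.59,"hand": 40},{"dx": 207,"dy": 3,"dz": 80,"ax": 0.675,"ay": -0.675,"az": -0.675,"hand": 40},{"dx": 207,"dy": 3,"dz": 80,"ax": 0.76,"ay": -0.76,"az": -0.76,"hand": 40},{"dx": 207,"dy": 3,"dz": 80,"ax": 0.845,"ay": -0.845,"az": -0.845,"hand": 40},{"dx": 207,"dy": 3,"dz": 80,"ax": 0.93,"ay": -0.93,"az": -0.93,"hand": 40},{"dx": 207,"dy": 3,"dz": 80,"ax": 1.015,"ay": -1.015,"az": -1.015,"hand": 40},{"dx": 207,"dy": 3,"dz": 80,"ax": 1.1,"ay": -1.1,"az": -1.1,"hand": 40},{"dx": 207,"dy": 3,"dz": 80,"ax": 1.185,"ay": -1.185,"az": -1.185,"hand": 40},{"dx": 207,"dy": 3,"dz": 80,"ax": 1.209,"ay": -1.209,"az": -1.208,"hand": 40},{"dx": 207,"dy": 3,"dz": 80,"ax": 1.209,"ay": -1.209,"az": -1.208,"hand": 40},{"dx": 207,"dy": 3,"dz": 80,"ax": 1.209,"ay": -1.209,"az": -1.208,"hand": 40}]}}

```text
clock: 12.4
eef_pos: [0.4994, -0.0811, 0.3293]
tool_rot: [[0.997, -0.06, 0.053], [-0.08, -0.707, 0.703], [-0.004, -0.705, -0.709]]
wrist_force: [-1.1, -0.1, 0.3]
grip_width: 0.0397
gripper_force: 0.0
```

Run:
```python
from h import *
RB=frame(-u,-n)
for g in (.16,.078): move(F+g*u+.006*n,RB)
```

```text
t 12.4 d mm [  4.1 120.5  40.5] rot [ 0.0029 -0.0005 -0.0064] n 2.544473280265876 0.04702495147152959 q [-19.   16.8  16.1 -43.8 -99.8 100.7] g 0.03972907436025603
t 12.4 d mm [  4.1 120.3 122.5] rot [ 0.0029 -0.0005 -0.0064] n 3.4348048207038926 0.04702495147152959 q [-19.   16.8  16.1 -43.8 -99.8 100.7] g 0.03972907436025603
```

Call:
{"op": "drive_tool", "data": {"targets": [{"dx": 4,"dy": 40,"dz": 0,"ax": 0.003,"ay": 0,"az": -0.006,"hand": 40},{"dx": 4,"dy": 80,"dz": 10,"ax": 0.003,"ay": 0,"az": -0.006,"hand": 40},{"dx": 4,"dy": 115,"dz": 30,"ax": 0.003,"ay": 0,"az": -0.006,"hand": 40},{"dx": 4,"dy": 120.5,"dz": 40,"ax": 0.003,"ay": 0,"az": -0.006,"hand": 40},{"dx": 4,"dy": 120.5,"dz": 40,"ax": 0.003,"ay": 0,"az": -0.006,"hand": 40}]}}

```text
clock: 12.9
eef_pos: [0.4983, -0.1367, 0.2164]
tool_rot: [[0.997, -0.051, 0.051], [-0.072, -0.704, 0.706], [-0.0, -0.708, -0.706]]
wrist_force: [0.3, -0.0, 0.9]
grip_width: 0.0402
gripper_force: 0.0
```

Run:
```python
from h import *
RB=frame(-u,-n)
for g in (.16,.079): move(F+g*u+.006*n,RB)
```

```text
t 12.9 d mm [ 0.3  1.6 -0.5] rot [-0.0013  0.002   0.0016] n 0.034479741178328374 0.018955556101849146 q [-24.   24.8  10.3 -41.8 -93.2 114.2] g 0.0402205529948782
t 12.9 d mm [ 0.5  1.7 80.5] rot [-0.0013  0.002   0.0016] n 1.6105457005011474 0.018955556101849146 q [-24.   24.8  10.3 -41.8 -93.2 114.2] g 0.0402205529948782
```

Call:
{"op": "drive_tool", "data": {"targets": [{"dx": 0.5,"dy": 1.6,"dz": 25,"ax": -0.001,"ay": 0.002,"az": 0.0015,"hand": 40},{"dx": 0.5,"dy": 1.6,"dz": 50,"ax": -0.001,"ay": 0.002,"az": 0.0015,"hand": 40},{"dx": 0.5,"dy": 1.6,"dz": 70,"ax": -0.001,"ay": 0.002,"az": 0.0015,"hand": 40},{"dx": 0.5,"dy": 1.6,"dz": 80,"ax": -0.001,"ay": 0.002,"az": 0.0015,"hand": 40},{"dx": 0.5,"dy": 1.6,"dz": 80,"ax": -0.001,"ay": 0.002,"az": 0.0015,"hand": 40},{"dx": 0.5,"dy": 1.6,"dz": 80,"ax": -0.001,"ay": 0.002,"az": 0.0015,"hand": 8},{"dx": 0.5,"dy": 1.6,"dz": 80,"ax": -0.001,"ay": 0.002,"az": 0.0015,"hand": 8},{"dx": 0.5,"dy": 1.6,"dz": 80,"ax": -0.001,"ay": 0.002,"az": 0.0015,"hand": 8},{"dx": 0.5,"dy": 1.6,"dz": 80,"ax": -0.001,"ay": 0.002,"az": 0.0015,"hand": 8},{"dx": 0.5,"dy": 1.6,"dz": 80,"ax": -0.001,"ay": 0.002,"az": 0.0015,"hand": 8}], "force": 30}}

```text
clock: 13.9
eef_pos: [0.5041, -0.0831, 0.1607]
tool_rot: [[0.997, -0.049, 0.057], [-0.075, -0.705, 0.705], [0.005, -0.707, -0.707]]
wrist_force: [-0.7, -1.1, 6.8]
grip_width: 0.0115
gripper_force: 30.9
```

Call:
{"op": "drive_tool", "data": {"targets": [{"dx": 0,"dy": 0,"dz": 0,"ax": 0,"ay": 0,"az": 0,"hand": 8},{"dx": 0,"dy": -4,"dz": -4,"ax": 0,"ay": 0,"az": 0,"hand": 8},{"dx": 0,"dy": -15,"dz": -15,"ax": 0,"ay": 0,"az": 0,"hand": 8},{"dx": 0,"dy": -40,"dz": -40,"ax": 0,"ay": 0,"az": 0,"hand": 8},{"dx": 0,"dy": -70,"dz": -70,"ax": 0,"ay": 0,"az": 0,"hand": 8},{"dx": 0,"dy": -90,"dz": -90,"ax": 0,"ay": 0,"az": 0,"hand": 8},{"dx": 0,"dy": -90,"dz": -90,"ax": 0,"ay": 0,"az": 0,"hand": 8}], "force": 50}}

```text
clock: 14.6
eef_pos: [0.5042, -0.0835, 0.2923]
tool_rot: [[0.997, -0.044, 0.062], [-0.075, -0.709, 0.702], [0.013, -0.704, -0.71]]
wrist_force: [0.3, 0.1, -1.0]
grip_width: 0.0112
gripper_force: 50.4
```

```bash
cat >> h.py <<'E'
M=np.array([.4345,-.3415,.012]);g=np.radians(-5)
mX=np.array([np.cos(g),np.sin(g),0]);mY=np.array([-np.sin(g),np.cos(g),0])
RC=frame(-Z,-mX)
E
python3 - <<'E'
from h import *
# plaque in tool at grasp
p=np.array([.5041,-.0831,.1607]);RR=np.array([[.997,-.049,.057],[-.075,-.705,.705],[.005,-.707,-.707]])
c=F+.048*u+.006*n
print('plaque ctr in tool',RR.T@(c-p),'axes',RR.T@np.c_[rX,u,n])
print(RC)
move(M+.048*Z+.10*Z,RC,.08+.0)
E
```

```text
plaque ctr in tool [-0.0018  0.0003  0.0881] axes [[ 0.9998  0.0036  0.0035]
 [ 0.004  -0.0002 -0.9996]
 [ 0.004  -1.0001  0.0002]]
[[-0.0872 -0.9962 -0.    ]
 [-0.9962  0.0872 -0.    ]
 [ 0.      0.     -1.    ]]
t 14.6 d mm [ -51.   222.8 -148.2] rot [-0.6179  0.6065  1.4999] n 5.447083301819607 11.551468052416354 q [-19.   18.4  12.9 -43.4 -95.8 105. ] g 0.011211126161013317
```

Run:
```python
from h import *
t=M-.0018*mY;t[2]=.29
move(t,RC,0)
```

```text
t 14.6 d mm [ -50.4  188.8 -184.9] rot [-0.6179  0.6065  1.4999] n 5.381264478765444 11.551468052416354 q [-19.   18.4  12.9 -43.4 -95.8 105. ] g 0.011211126161013317
```

Call:
{"op": "drive_tool", "data": {"targets": [{"dx": -4,"dy": 15,"dz": -14,"ax": -0.049,"ay": 0.048,"az": 0.12,"hand": 8},{"dx": -8,"dy": 30,"dz": -29,"ax": -0.099,"ay": 0.097,"az": 0.24,"hand": 8},{"dx": -12,"dy": 46,"dz": -45,"ax": -0.148,"ay": 0.146,"az": 0.36,"hand": 8},{"dx": -16,"dy": 62,"dz": -60,"ax": -0.198,"ay": 0.194,"az": 0.48,"hand": 8},{"dx": -20,"dy": 78,"dz": -76,"ax": -0.247,"ay": 0.243,"az": 0.6,"hand": 8},{"dx": -25,"dy": 94,"dz": -92,"ax": -0.297,"ay": 0.291,"az": 0.72,"hand": 8},{"dx": -29,"dy": 109,"dz": -107,"ax": -0.346,"ay": 0.34,"az": 0.84,"hand": 8},{"dx": -34,"dy": 125,"dz": -123,"ax": -0.395,"ay": 0.388,"az": 0.96,"hand": 8},{"dx": -38,"dy": 141,"dz": -138,"ax": -0.445,"ay": 0.437,"az": 1.08,"hand": 8},{"dx": -42,"dy": 157,"dz": -154,"ax": -0.494,"ay": 0.485,"az": 1.2,"hand": 8},{"dx": -46,"dy": 173,"dz": -170,"ax": -0.544,"ay": 0.534,"az": 1.32,"hand": 8},{"dx": -50,"dy": 189,"dz": -185,"ax": -0.593,"ay": 0.582,"az": 1.44,"hand": 8},{"dx": -50,"dy": 189,"dz": -185,"ax": -0.618,"ay": 0.6065,"az": 1.5,"hand": 8},{"dx": -50,"dy": 189,"dz": -185,"ax": -0.618,"ay": 0.6065,"az": 1.5,"hand": 8},{"dx": -50,"dy": 189,"dz": -185,"ax": -0.618,"ay": 0.6065,"az": 1.5,"hand": 8}]}}

```text
clock: 16.1
eef_pos: [0.4336, -0.3422, 0.2836]
tool_rot: [[-0.085, -0.996, -0.009], [-0.996, 0.085, 0.006], [-0.005, 0.01, -1.0]]
wrist_force: [0.2, -0.1, -2.1]
grip_width: 0.0114
gripper_force: 50.3
```

Run:
```python
from h import *
t=M-.0018*mY;t[2]=.29
move(t,RC,0)
s=sense();T=tcpT(s);A=T[:3,:3]
print(s['eef_pos'],A)
im={k:capture(k)[:,:,::-1].copy() for k in("side","top","wrist")}
c=A@[-.0018,.0003,.0881]+T[:3,3]
box=lambda c,X,Y,Zz,h:[c+i*h[0]*X+j*h[1]*Y+k*h[2]*Zz for i,j,k in((1,1,1),(1,-1,1),(-1,-1,1),(-1,1,1),(1,1,1),(1,1,-1),(1,-1,-1),(-1,-1,-1),(-1,1,-1),(1,1,-1))]
pl=box(c,A[:,1],A[:,0],A[:,2],(.006,.03,.048))
sl=[M+i*.0075*mX+j*.04*mY+.030*Z for i,j in((1,1),(1,-1),(-1,-1),(-1,1),(1,1))]
cl=[[M+i*.017*mX+(j*.044+e*.0025)*mY+.027*Z for i,e in((1,1),(1,-1),(-1,-1),(-1,1),(1,1))] for j in(-1,1)]
W=np.zeros((600,800,3),np.uint8)
for k,(x,y,w,h,f,X,Y) in dict(side=(220,250,130,150,4,0,0),top=(360,175,70,90,4,520,0),wrist=(100,140,280,240,1,520,360)).items():
    C=cam(k,T);o=cv2.resize(im[k][y:y+h,x:x+w],None,fx=f,fy=f,interpolation=cv2.INTER_CUBIC);o=cv2.convertScaleAbs(o,alpha=1.3)
    for L,col in((pl,(255,255,0)),(sl,(0,0,255)),(cl[0],(255,0,255)),(cl[1],(255,0,255))):
        cv2.polylines(o,[((proj(C,L)-(x,y))*f).astype(int)],False,col,1)
    W[Y:Y+o.shape[0],X:X+o.shape[1]]=o[:600-Y,:800-X]
cv2.imwrite('pics/m6.png',W)
```

```text
t 16.1 d mm [ 1.  -0.8 -6.4] rot [0.0099 0.005  0.0017] n 0.13077989328688333 0.07469212910895297 q [-22.1  15.6   4.7  -0.1 -79.7  17.2] g 0.011425767214889158
[ 0.4336 -0.3422  0.2836] [[-0.0854 -0.9963 -0.0094]
 [-0.9963  0.0854  0.0058]
 [-0.005   0.0099 -0.9999]]
```

View pics/m6.png

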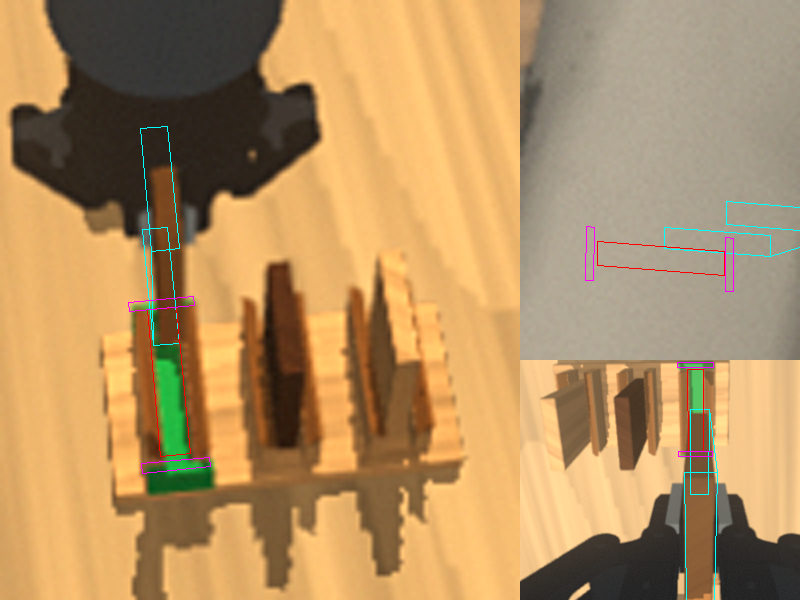

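The side crop shows the plaque hanging upright with its bottom at about (172,345), over the green slot whose near clip is at (180,465). The drawn slot sits about 2 mm left of the real one, so I'll measure plaque against slot numerically.

Run:
```python
from h import *
im=capture("side")[:,:,::-1].copy();h=cv2.cvtColor(im,cv2.COLOR_BGR2HSV)
g=(h[...,0]>45)&(h[...,0]<75)&(h[...,1]>120)
C=cam("side")
for y in range(322,374,3):
    xs=np.where(g[y,245:285])[0]+245
    if len(xs):print(y,xs.min(),xs.max(),[onz(C,[(xs.min(),y),(xs.max()+1,y)],z)[:,0].round(4).tolist() for z in(.012,.039)])
for y in (300,310,318,326,332):
    print(y,[tuple(int(v) for v in im[y,x]) for x in range(254,270)])
```

```text
328 258 258 [[0.4344, 0.4365], [0.4327, 0.4348]]
331 258 258 [[0.4333, 0.4354], [0.4316, 0.4336]]
337 259 264 [[0.433, 0.4455], [0.4314, 0.4435]]
340 259 264 [[0.4319, 0.4443], [0.4303, 0.4423]]
343 259 264 [[0.4307, 0.4431], [0.4291, 0.4412]]
346 259 265 [[0.4296, 0.444], [0.428, 0.442]]
349 260 265 [[0.4305, 0.4428], [0.4289, 0.4409]]
352 260 265 [[0.4294, 0.4416], [0.4278, 0.4397]]
355 260 266 [[0.4283, 0.4425], [0.4267, 0.4406]]
358 261 266 [[0.4292, 0.4413], [0.4276, 0.4395]]
361 261 266 [[0.4281, 0.4402], [0.4265, 0.4383]]
364 261 267 [[0.4269, 0.441], [0.4255, 0.4392]]
367 257 272 [[0.4178, 0.4499], [0.4166, 0.4478]]
370 257 272 [[0.4168, 0.4487], [0.4155, 0.4467]]
373 258 258 [[0.4177, 0.4197], [0.4164, 0.4184]]
300 [(23, 28, 36), (21, 27, 34), (19, 27, 31), (19, 25, 34), (22, 39, 62), (26, 56, 96), (23, 53, 93), (23, 54, 93), (25, 56, 94), (24, 56, 96), (24, 48, 82), (22, 31, 41), (26, 31, 36), (20, 27, 34), (19, 26, 32), (22, 26, 33)]
310 [(72, 115, 151), (70, 84, 94), (73, 77, 77), (63, 67, 67), (26, 36, 49), (21, 47, 81), (23, 53, 91), (21, 51, 87), (21, 49, 85), (22, 50, 85), (22, 50, 85), (32, 52, 80), (54, 66, 76), (74, 85, 90), (76, 96, 112), (76, 120, 153)]
318 [(77, 129, 170), (74, 127, 166), (76, 128, 169), (68, 116, 156), (38, 71, 102), (18, 38, 64), (19, 45, 78), (20, 47, 79), (20, 47, 80), (22, 45, 79), (20, 44, 77), (30, 59, 91), (64, 108, 146), (83, 141, 182), (83, 140, 182), (81, 135, 178)]
326 [(55, 120, 113), (58, 132, 99), (58, 141, 77), (58, 144, 70), (47, 126, 59), (26, 59, 67), (17, 41, 77), (20, 46, 79), (19, 46, 78), (18, 44, 76), (19, 44, 76), (21, 56, 71), (28, 74, 76), (29, 77, 106), (41, 90, 132), (68, 123, 164)]
332 [(27, 70, 124), (27, 67, 121), (28, 69, 124), (31, 75, 108), (31, 78, 51), (21, 57, 49), (20, 46, 79), (17, 43, 78), (17, 44, 76), (20, 45, 77), (18, 44, 77), (21, 48, 82), (21, 53, 96), (23, 61, 109), (25, 67, 120), (50, 107, 166)]
```

Run:
```python
from h import *
s=sense();T=tcpT(s);A=T[:3,:3];C=cam("side")
c=A@[-.0018,.0003,.0881]+T[:3,3]
for d in(-.048,-.02,0,.02,.03,.04,.048):print(d,proj(C,[c+A[:,0]*.03+A[:,2]*d+e*A[:,1] for e in(.006,-.006)]).round(1).tolist())
print(proj(C,[M-.044*mY+.027*Z+e*mX-.0025*mY for e in(-.017,.017)]), s['clock'])
```

```text
-0.048 [[257.9, 312.9], [264.9, 312.3]]
-0.02 [[258.0, 320.2], [264.9, 319.6]]
0 [[258.1, 325.2], [264.9, 324.7]]
0.02 [[258.2, 330.1], [264.9, 329.5]]
0.03 [[258.2, 332.4], [264.8, 331.9]]
0.04 [[258.3, 334.7], [264.8, 334.2]]
0.048 [[258.3, 336.6], [264.8, 336.0]]
[[255.6629 368.2743]
 [272.7215 366.7241]] 16.3
```

Call:
{"op": "drive_tool", "data": {"targets": [{"dx": 1,"dy": -0.8,"dz": 15,"ax": 0.01,"ay": 0.005,"az": 0.002,"hand": 8},{"dx": 1,"dy": -0.8,"dz": 40,"ax": 0.01,"ay": 0.005,"az": 0.002,"hand": 8},{"dx": 1,"dy": -0.8,"dz": 65,"ax": 0.01,"ay": 0.005,"az": 0.002,"hand": 8},{"dx": 1,"dy": -0.8,"dz": 80,"ax": 0.01,"ay": 0.005,"az": 0.002,"hand": 8},{"dx": 1,"dy": -0.8,"dz": 82,"ax": 0.01,"ay": 0.005,"az": 0.002,"hand": 8},{"dx": 1,"dy": -0.8,"dz": 82,"ax": 0.01,"ay": 0.005,"az": 0.002,"hand": 8},{"dx": 1,"dy": -0.8,"dz": 82,"ax": 0.01,"ay": 0.005,"az": 0.002,"hand": 8}]}}

```text
clock: 17.0
eef_pos: [0.4341, -0.3436, 0.203]
tool_rot: [[-0.089, -0.996, 0.002], [-0.996, 0.089, -0.002], [0.002, -0.002, -1.0]]
wrist_force: [0.5, 0.1, -0.7]
grip_width: 0.0115
gripper_force: 50.2
```

Run:
```python
from h import *
t=M-.0018*mY;t[2]=.148
move(t,RC,0);print(sense()['wrist_force'])
```

```text
t 17.0 d mm [-0.5 -0.1 55. ] rot [-0.002  -0.0022 -0.0018] n 1.1005233130328878 0.0231811344489487 q [-22.1  17.9  -4.4   0.1 -67.6  17. ] g 0.01149848249073449
[ 0.4646  0.1367 -0.7222]
```

Aligned to within 0.5 mm. Lower in two stages, watching the force.

Call:
{"op": "drive_tool", "data": {"targets": [{"dx": -0.5,"dy": 0,"dz": 4,"ax": -0.002,"ay": -0.002,"az": -0.002,"hand": 8},{"dx": -0.5,"dy": 0,"dz": 8,"ax": -0.002,"ay": -0.002,"az": -0.002,"hand": 8},{"dx": -0.5,"dy": 0,"dz": 12,"ax": -0.002,"ay": -0.002,"az": -0.002,"hand": 8},{"dx": -0.5,"dy": 0,"dz": 16,"ax": -0.002,"ay": -0.002,"az": -0.002,"hand": 8},{"dx": -0.5,"dy": 0,"dz": 20,"ax": -0.002,"ay": -0.002,"az": -0.002,"hand": 8},{"dx": -0.5,"dy": 0,"dz": 24,"ax": -0.002,"ay": -0.002,"az": -0.002,"hand": 8},{"dx": -0.5,"dy": 0,"dz": 28,"ax": -0.002,"ay": -0.002,"az": -0.002,"hand": 8},{"dx": -0.5,"dy": 0,"dz": 28,"ax": -0.002,"ay": -0.002,"az": -0.002,"hand": 8}]}}

```text
clock: 17.8
eef_pos: [0.4333, -0.3426, 0.1729]
tool_rot: [[-0.087, -0.996, -0.003], [-0.996, 0.087, 0.002], [-0.001, 0.003, -1.0]]
wrist_force: [-0.6, -0.9, -1.0]
grip_width: 0.0113
gripper_force: 50.2
```

Call:
{"op": "drive_tool", "data": {"targets": [{"dx": 0,"dy": 0,"dz": 3,"ax": 0,"ay": 0,"az": 0,"hand": 8},{"dx": 0,"dy": 0,"dz": 6,"ax": 0,"ay": 0,"az": 0,"hand": 8},{"dx": 0,"dy": 0,"dz": 9,"ax": 0,"ay": 0,"az": 0,"hand": 8},{"dx": 0,"dy": 0,"dz": 12,"ax": 0,"ay": 0,"az": 0,"hand": 8},{"dx": 0,"dy": 0,"dz": 15,"ax": 0,"ay": 0,"az": 0,"hand": 8},{"dx": 0,"dy": 0,"dz": 18,"ax": 0,"ay": 0,"az": 0,"hand": 8},{"dx": 0,"dy": 0,"dz": 20,"ax": 0,"ay": 0,"az": 0,"hand": 8},{"dx": 0,"dy": 0,"dz": 22,"ax": 0,"ay": 0,"az": 0,"hand": 8},{"dx": 0,"dy": 0,"dz": 22,"ax": 0,"ay": 0,"az": 0,"hand": 8}]}}

```text
clock: 18.7
eef_pos: [0.4334, -0.3427, 0.1513]
tool_rot: [[-0.087, -0.996, -0.003], [-0.996, 0.087, 0.001], [-0.001, 0.003, -1.0]]
wrist_force: [0.5, -1.0, -1.0]
grip_width: 0.0116
gripper_force: 50.2
```

No contact yet, about 3 mm to go.

Call:
{"op": "drive_tool", "data": {"targets": [{"dx": 0,"dy": 0,"dz": 1,"ax": 0,"ay": 0,"az": 0,"hand": 8},{"dx": 0,"dy": 0,"dz": 2,"ax": 0,"ay": 0,"az": 0,"hand": 8},{"dx": 0,"dy": 0,"dz": 3,"ax": 0,"ay": 0,"az": 0,"hand": 8},{"dx": 0,"dy": 0,"dz": 3,"ax": 0,"ay": 0,"az": 0,"hand": 8}]}}

```text
clock: 19.1
eef_pos: [0.4337, -0.3428, 0.1488]
tool_rot: [[-0.087, -0.996, -0.002], [-0.996, 0.087, 0.001], [-0.001, 0.002, -1.0]]
wrist_force: [-0.2, -0.5, 0.1]
grip_width: 0.0111
gripper_force: 50.4
```

Call:
{"op": "drive_tool", "data": {"targets": [{"dx": 0,"dy": 0,"dz": 1,"ax": 0,"ay": 0,"az": 0,"hand": 8},{"dx": 0,"dy": 0,"dz": 1,"ax": 0,"ay": 0,"az": 0,"hand": 8}]}}

```text
clock: 19.3
eef_pos: [0.4337, -0.343, 0.1487]
tool_rot: [[-0.087, -0.996, -0.001], [-0.996, 0.087, 0.0], [-0.0, 0.001, -1.0]]
wrist_force: [-0.8, 1.1, 4.6]
grip_width: 0.0115
gripper_force: 51.3
```

On the floor (contact at the expected height). Release and withdraw straight up.

Call:
{"op": "drive_tool", "data": {"targets": [{"dx": 0,"dy": 0,"dz": 0,"ax": 0,"ay": 0,"az": 0,"hand": 16},{"dx": 0,"dy": 0,"dz": 0,"ax": 0,"ay": 0,"az": 0,"hand": 28},{"dx": 0,"dy": 0,"dz": 0,"ax": 0,"ay": 0,"az": 0,"hand": 28},{"dx": 0,"dy": 0,"dz": -5,"ax": 0,"ay": 0,"az": 0,"hand": 28},{"dx": 0,"dy": 0,"dz": -20,"ax": 0,"ay": 0,"az": 0,"hand": 28},{"dx": 0,"dy": 0,"dz": -50,"ax": 0,"ay": 0,"az": 0,"hand": 28},{"dx": 0,"dy": 0,"dz": -90,"ax": 0,"ay": 0,"az": 0,"hand": 28},{"dx": 0,"dy": 0,"dz": -130,"ax": 0,"ay": 0,"az": 0,"hand": 28},{"dx": 0,"dy": 0,"dz": -150,"ax": 0,"ay": 0,"az": 0,"hand": 28},{"dx": 0,"dy": 0,"dz": -150,"ax": 0,"ay": 0,"az": 0,"hand": 28},{"dx": 0,"dy": 0,"dz": -150,"ax": 0,"ay": 0,"az": 0,"hand": 28}]}}

```text
clock: 20.4
eef_pos: [0.4339, -0.3427, 0.2978]
tool_rot: [[-0.087, -0.996, -0.001], [-0.996, 0.087, 0.001], [-0.001, 0.001, -1.0]]
wrist_force: [-0.4, 0.1, -1.3]
grip_width: 0.0282
gripper_force: 0.0
```

Run:
```python
from h import *
s=sense();T=tcpT(s);w=capture("wrist");C=cam("wrist",T)
c=M+.048*Z
top=[c+.048*Z+i*.006*mX+j*.03*mY for i,j in((1,1),(1,-1),(-1,-1),(-1,1))]
P=proj(C,top);print('expected top px',P.round(0).tolist())
h=cv2.cvtColor(w,cv2.COLOR_RGB2HSV)
# sample ring of colours: inside expected top face and just outside
k=np.zeros(w.shape[:2],np.uint8);cv2.fillConvexPoly(k,P.round().astype(int),255)
ins=cv2.erode(k,np.ones((3,3)));out=cv2.dilate(k,np.ones((15,15)))-cv2.dilate(k,np.ones((5,5)))
print('in',w[ins>0].mean(0),w[ins>0].std(0),'out',w[out>0].mean(0))
side=capture("side");Cs=cam("side");Q=proj(Cs,top).round().astype(int);k=np.zeros(w.shape[:2],np.uint8);cv2.fillConvexPoly(k,Q,255)
print('side in',side[k>0].mean(0),side[k>0].std(0),Q.tolist())
cv2.imwrite('wf.png',w[:,:,::-1])
y0=int(P[:,1].mean());x0=int(P[:,0].mean());print([tuple(int(v) for v in w[y0,x]) for x in range(x0-16,x0+17,2)]);print([tuple(int(v) for v in w[y,x0]) for y in range(y0-60,y0+61,8) if y<420])
```

```text
expected top px [[271.0, 243.0], [270.0, 173.0], [286.0, 173.0], [285.0, 243.0]]
in [161.8974 108.4995  62.0705] [15.5793  9.5659  4.7659] out [136.334  102.133   64.4189]
side in [146.6577  88.8333  36.7568] [31.3804 15.4268  9.6597] [[264, 317], [266, 345], [260, 346], [257, 317]]
[(203, 151, 96), (140, 95, 55), (119, 82, 48), (122, 83, 50), (120, 82, 48), (156, 104, 59), (171, 114, 64), (173, 116, 67), (172, 114, 65), (171, 114, 65), (170, 113, 65), (163, 109, 62), (123, 86, 54), (136, 93, 55), (128, 88, 52), (133, 90, 53), (141, 97, 59)]
[(59, 99, 54), (57, 98, 51), (86, 63, 39), (87, 62, 37), (159, 107, 61), (167, 112, 63), (173, 115, 65), (170, 113, 63), (168, 112, 62), (173, 115, 67), (166, 112, 64), (163, 109, 62), (168, 111, 64), (177, 145, 100), (176, 144, 102), (174, 143, 100)]
```

The released plaque's top face lies where it should: columns about 271 to 285, rows 176 to 244 in the wrist picture, at the expected height. So it stands upright and fully down. Handing in.

```bash
python3 -c "
from bench import close_job
print(close_job())"
```

```text
the job is handed in; nothing more can be done
None
```

I handed the job in at about 20.5 s with the jaw about 40 mm open and the plaque, after leaning on the rest, upright and fully down between the green clips; nothing else was touched, but close_job gave no verdict.

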